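# Clamp sample bottles on the shaker and lower its heavy hood

## Task

Load the shaker: lift the clear dust cover off the sample stand and set it upright on the free bench, then stand all the sample bottles upright on the shaker's platform, side by side between the rear fence and the clamping bar, and push the bar home until the spring catch drops behind it. Bring the heavy hood down under control, so that it closes fully without slamming, and press the start key once it is shut. In the end the dust cover is to be back in its place, square on the empty stand, and the glassware at the back left must not be knocked over or pushed out of the way.

Things in the scene. Friction and masses are not known exactly. Their poses are not given: they have to be found in the camera images.
- cover_grip (a point): centre of the grip bar of the loose clear dust cover. The cover is an open-bottomed box of clear plastic 136 x 150 x 86 mm (x, y, z; walls 3 mm, 0.35 kg) that stands over the sample bottles on the stand. The grip bar runs along the cover's own x, 70 mm long, 14 mm wide in y, 12 mm high, its centre 120 mm above the cover's bottom edge, with 28 mm free below it; it is held up by two round pillars (10 mm thick) 26 mm either side of its middle.
- stand: white plastic base plate of the sample stand, 150 x 164 mm and 8 mm thick, fixed to the bench; origin at the centre of its underside, axes along its edges. The bench to its left (+y), clear for 0.28 m from its middle between 0.36 and 0.54 m from the robot (x), is a free place for the cover. The cover and the bottles stand on it at the start (cover square to it, at least 24 mm free between neighbouring bottles along its y, 12 mm along its x).
- bottle1_mid (a point): sample bottle 1 (white plastic, body 37 mm in diameter and 64 mm high, cap 28 mm wide above it, 74 mm high in all, about 160 g, bottom-heavy with its contents): the point on its axis half-way up, 37 mm above its foot; z axis upward. Two to four of these equal bottles are there; the state gives None for those that are not.
- bottle2_mid (a point): sample bottle 2 (white plastic, body 37 mm in diameter and 64 mm high, cap 28 mm wide above it, 74 mm high in all, about 160 g, bottom-heavy with its contents): the point on its axis half-way up, 37 mm above its foot; z axis upward. Two to four of these equal bottles are there; the state gives None for those that are not.
- bottle3_mid (a point): sample bottle 3 (white plastic, body 37 mm in diameter and 64 mm high, cap 28 mm wide above it, 74 mm high in all, about 160 g, bottom-heavy with its contents): the point on its axis half-way up, 37 mm above its foot; z axis upward. Two to four of these equal bottles are there; the state gives None for those that are not.
- bottle4_mid (a point): sample bottle 4 (white plastic, body 37 mm in diameter and 64 mm high, cap 28 mm wide above it, 74 mm high in all, about 160 g, bottom-heavy with its contents): the point on its axis half-way up, 37 mm above its foot; z axis upward. Two to four of these equal bottles are there; the state gives None for those that are not.
- shaker: platform shaker, fixed to the bench: white housing with the carrying platform (top 80 mm above the bench) and, towards the robot, a lower grey console (top 58 mm high). Origin under the housing at bench level; x points from the console to the hinge at the back, y to its left. In its frame: console x -145 to -69 mm, platform front edge x -68 mm, rear fence face x +60 mm, hinge x +115 mm, housing y -135 to +135 mm.
- lane (a point): point on the platform top in the middle of the 41 mm wide lane that is left for the bottles between the fixed rear fence and the clamping bar when the bar is latched; axes as the shaker's. The fence's rubber face lies 20.5 mm behind it (+x); fence and bar stand 28 mm above the platform. With the bar drawn forward (joint 0) the lane reaches from 75 mm before this point to 20.5 mm behind it. Bottles can stand from 90 mm left to 90 mm right of it (y).
- bar_front (a point): middle of the front (robot-side) face of the clamping bar, 17 mm above the platform; the bar is an aluminium bar with rubber facing, 206 mm long along the shaker's y, 14 mm thick in x, standing from 6 to 28 mm above the platform, with a small black bow (44 mm wide) on top of its middle reaching to 38 mm. The platform in front of it is free for 17 mm and more, then comes the lower console.
- bar (a joint): travel of the clamping bar along the shaker's +x, towards the fence (m): 0 drawn fully forward, latched at 0.0545 or more, end stop at 0.057. It drags with about 4 N; from 0.031 to 0.039 its left end also lifts the spring catch, up to 8 N in all. It pushes standing bottles along.
- catch (a joint): height of the spring catch, a steel tongue over the left end of the bar's track (m): 0 down, about 0.005 while the bar's end passes under it; it drops back to 0 behind the bar's end when the bar has passed 0.0545, and then holds the bar.
- hood (a joint): angle of the shaker's hood (rad): 0 shut, 1.6 fully open, where it stands upright behind the platform. The hood is a white steel box, open below, 185 x 260 x 86 mm, 0.9 kg, with a window in its top, hinged along its rear lower edge. Its stiff hinge holds it where it is left, down to about 0.8 rad; below that it falls shut and slams unless it is held back (about 3 N at the handle).
- hood_handle (a point): middle of the hood's handle, a round steel bar 12 mm thick along the shaker's y, 88 mm clear between its two arms, 52 mm in front of the hood's front wall. With the hood shut it lies 237 mm before the hinge line and 50 mm above it; the hood's top is then 36 mm higher than the bar; it travels with the hood on a circle about the hinge line.
- hood_hinge (a point): middle of the hood's hinge line, which runs along the shaker's y, 82 mm above the bench.
- start_top (a point): centre of the top of the start key, a round white spring key 24 mm across on the console, pressed straight down; the shut hood's front wall rises 51 mm behind its centre, to 168 mm above the bench, and the near arm of its handle lies 62 mm to the left of the key, 57 mm higher.
- start (a joint): travel of the start key (m): 0 up, 0.005 fully down, which takes about 5 N; it springs back.
- flask: volumetric flask standing at the back left (bulb 60 mm wide, 155 mm high), not part of the job; origin at the centre of its foot.
- cylinder: measuring cylinder on a square foot (46 mm wide, 138 mm high) standing beside the flask, not part of the job; origin at the centre of its foot.

How it is judged:
On the way, in this order (a step that is already met when the one before it is completed fails the run):
1. the dust cover is off the stand and stands upright on the bench (horizontal distance between cover_grip and stand above 0.14 m and height (world z) of cover_grip below 0.128 m and angle between cover_grip's own z axis and vertical below 0.05 rad), for 0.2 s.
2. all the bottles stand upright on the platform between the rear fence and the clamping bar (x of bottle1_mid in the frame of lane between -0.07 and 0.009 m and y of bottle1_mid in the frame of lane between -0.105 and 0.105 m and z of bottle1_mid in the frame of lane between 0.03 and 0.044 m and angle between each of bottle1_mid, bottle2_mid, bottle3_mid, bottle4_mid's own z axis and vertical below 0.15 rad and x of bottle2_mid in the frame of lane between -0.07 and 0.009 m and y of bottle2_mid in the frame of lane between -0.105 and 0.105 m and z of bottle2_mid in the frame of lane between 0.03 and 0.044 m and x of bottle3_mid in the frame of lane between -0.07 and 0.009 m and y of bottle3_mid in the frame of lane between -0.105 and 0.105 m and z of bottle3_mid in the frame of lane between 0.03 and 0.044 m and x of bottle4_mid in the frame of lane between -0.07 and 0.009 m and y of bottle4_mid in the frame of lane between -0.105 and 0.105 m and z of bottle4_mid in the frame of lane between 0.03 and 0.044 m), for 0.2 s.
3. the clamping bar is pushed home on the bottles and the spring catch has dropped behind it (x of bottle1_mid in the frame of lane between -0.009 and 0.009 m and y of bottle1_mid in the frame of lane between -0.105 and 0.105 m and z of bottle1_mid in the frame of lane between 0.03 and 0.044 m and angle between each of bottle1_mid, bottle2_mid, bottle3_mid, bottle4_mid's own z axis and vertical below 0.15 rad and x of bottle2_mid in the frame of lane between -0.009 and 0.009 m and y of bottle2_mid in the frame of lane between -0.105 and 0.105 m and z of bottle2_mid in the frame of lane between 0.03 and 0.044 m and x of bottle3_mid in the frame of lane between -0.009 and 0.009 m and y of bottle3_mid in the frame of lane between -0.105 and 0.105 m and z of bottle3_mid in the frame of lane between 0.03 and 0.044 m and x of bottle4_mid in the frame of lane between -0.009 and 0.009 m and y of bottle4_mid in the frame of lane between -0.105 and 0.105 m and z of bottle4_mid in the frame of lane between 0.03 and 0.044 m and value of joint bar above 0.053 m and value of joint catch below 0.0015 m), for 0.2 s.
4. the hood is shut over the clamped bottles (all of step 3 and value of joint hood below 0.025 rad), for 0.2 s.
5. the start key is pressed with the hood shut (value of joint hood below 0.025 rad and value of joint start above 0.003 m).
At the end, for the whole second after the job is handed in: All bottles upright (0.15 rad) on the platform, within 9 mm of the clamped lane's middle line and 105 mm lengthwise; bar past 0.053, catch under 0.0015; hood under 0.025 rad; start key up; cover flat on the stand again, within 20 mm and 0.2 rad of its middle and edges (all of step 4 and horizontal distance between cover_grip and stand below 0.02 m and height (world z) of cover_grip between 0.124 and 0.134 m and angle between cover_grip's own z axis and vertical below 0.05 rad and angle between the x axis of cover_grip and the x axis of stand, either way round below 0.2 rad and value of joint start below 0.0015 m); the robot touches nothing.
It fails at once if the hood slams: it turns faster than 1.8 rad/s while it is within 0.3 rad of shut (value of joint hood below 0.3 rad and velocity of joint hood below -1.8 rad/s).
It fails at once if the flask or the measuring cylinder is knocked over or shifted more than 40 mm (angle between any of flask, cylinder's own z axis and vertical above 0.5 rad or distance of any of flask, cylinder from where it was at the start of the episode above 0.04 m).
Of bottle1, bottle2, bottle3, bottle4 only 2 to 4 are there at a start; the rules pass over those that are not, and their reading is None.
At some moment in a run one of bottle1, bottle2, bottle3, bottle4 may be knocked a few centimetres aside while the robot is not near it.
It also fails if it takes over 210 s, if anything falls off the work surface, if the arm or the gripper's body presses on something with over 40 N, if the wrist force passes 120 N, or if a joint passes its speed limit or range.

## Robot

A 6-joint arm with a two-finger parallel gripper is mounted at the origin on a cart in front of the work surface, level with it; the furniture and walls round the work are solid. World frame = base frame: x ahead of the robot, y to its left, z up, the work surface at z = 0. Lengths are in m, angles in rad, forces in N, time in s.
With the tool pointing down it reaches from about 0.375 to 0.9 m from the base axis. Payload 3.1 kg.
Tool frame: the origin (TCP) lies on the centre line of the jaws, within the pads' length; the fingertips stand 22 mm ahead of it and the grasp point (between the pads) lies 3 mm ahead of it; z points along the fingers, x is the direction in which the jaws open and shut, and the axes are right-handed (so a half turn about z gives the same grasp; the last joint's range is limited). The gripper opens to 87 mm and grips with 3 to 60 N. Pads are 19 mm wide; open, the fingers measure 117 mm over their backs; the gripper's body (75 mm by 190 mm) begins 51 mm behind the grasp point.
Start: joints at [-1.367, 0.527, 1.433, -0, 1.181, -0.178], TCP at [0.233, -0.58, 0.245] pointing down, gripper open.
Joint ranges: [-3.08, 3.08], [-0.75, 2.2], [0.22, 2.44], [-1.43, 4.57], [0, 2.65], [-2.85, 2.85]. Speed limits (rad/s): [2.79, 2.79, 3.14, 3.14, 3.14, 3.14].

## Interface

Orientations are given as a unit quaternion [x, y, z, w].
In Python, from rig import robot, camera, order gives the robot as it stands.
- The arm moves only by the shell command python3 -m pendant 'ROWS' [OPENING] [FORCE]. ROWS is JSON, a list of rows, each a list of 2 entries, a list of its own where there are three numbers: the shift along the tool's x, y, z in mm, then the turn about the tool's z in degrees. A call has 1 to 8 rows; each row shifts and turns the commanded pose from where the row before left it, along the tool's axes as they then stand; what a row does not reach is not made up. A row lasts 1/8 s, in which the tool goes at most 62.5 mm and 10.7 degrees, less where a joint would pass 70% of its speed; a pose out of reach is approached as far as the arm can. A call with a gripper value outside its range is refused whole. OPENING is the finger opening in mm, from 0 to 87, set as the call begins (- or left out, the last holds). The fingers move at their own pace and stop on an object; FORCE is the grip in N (left out, the last holds). Time passes only in rows, so rows that do not move let the fingers close. It gives the time, the measured TCP pose, the force and the opening at its end, in the units of the state.
- robot.get_obs(): the state, without advancing time (a new reading comes with each control period).
- camera(name): name is "scene" or "top"; returns a dict with "pixels" (400x640x3 uint8, blue, green, red), "mtx" (3x3 intrinsics, pixels), "R" (3x3) and "t" (3): a world point X has camera coordinates R X + t. Camera axes: x right, y down, z forward; pixel columns grow to the right and rows downward; lengths in m; the calibration is good to about 2 mm. A picture is of the moment at which its call begins. There is no depth.
- order.hand_in(): hands the job in, once; it reports no verdict.
The state is a dict: "time": time; "q": joint angles; "joint_velocities": joint speeds; "joint_torque": joint torques, N m; "position": TCP position; "tool_rot": TCP orientation; "ft_force": force on the tool from outside, world axes, zero at the start; "moment": the same for the moment, N m; "grip_width": finger opening in m.
Only numpy, scipy, OpenCV 4.12 (cv2) and the standard library are available. Lean on these libraries where they do the work, as an engineer would, in place of code of your own. Each camera call takes 0.05 s, during which the arm holds its last target. There are 200 camera calls.

## Working session

There is one attempt and no reset: what is moved stays moved. The work goes in short steps, Python scripts to look and compute and a shell command to move; the robot and the scene stay as the last step left them, time stands still between calls to the robot, and variables do not carry over. Pictures are saved under pics/ and viewed, about 12 in all and at most 16, crops included, and the job is handed in when it is done.

```bash
ls; mkdir -p pics; cat > h.py <<'E'
import numpy as np, cv2
from rig import robot, camera, order
from scipy.spatial.transform import Rotation as Ro
def shot(n,f):
    c=camera(n); cv2.imwrite('pics/%s.png'%f,c['pixels']); np.savez('pics/%s.npz'%f,**c); return c
def load(f): return dict(np.load('pics/%s.npz'%f))
def ray(c,u,v):
    d=c['R'].T@np.linalg.inv(c['mtx'])@np.array([u,v,1.]); return -c['R'].T@c['t'],d
def onz(c,u,v,z):
    o,d=ray(c,u,v); return o+d*(z-o[2])/d[2]
def proj(c,X):
    p=c['mtx']@(c['R']@np.asarray(X,float)+c['t']); return p[:2]/p[2]
def tri(c1,p1,c2,p2):
    o1,d1=ray(c1,*p1);o2,d2=ray(c2,*p2)
    s=np.linalg.lstsq(np.c_[d1,-d2],o2-o1,rcond=None)[0]
    a,b=o1+s[0]*d1,o2+s[1]*d2; return (a+b)/2,np.linalg.norm(a-b)
def st():
    o=robot.get_obs(); R=Ro.from_quat(o['tool_rot'])
    print('t%.2f'%o['time'],'p',np.round(o['position'],4),'Rx',np.round(R.as_matrix()[:,0],3),'Rz',np.round(R.as_matrix()[:,2],3),'q6 %.2f'%o['q'][5],'F',np.round(o['ft_force'],1),'w %.4f'%o['grip_width']); return o
def to(*X):
    o=robot.get_obs(); R=Ro.from_quat(o['tool_rot']).as_matrix(); return np.round(1000*R.T@(np.array(X)-o['position']),1)
E
python3 - <<'E'
from h import *
for n in('scene','top'):
    c=shot(n,n+'0'); print(n,-c['R'].T@c['t'],c['R'][2],c['mtx'][0])
st()
E
```

```text
pics
scene [-0.15005527  0.59284474  1.11085618] [ 0.50348143 -0.38065106 -0.77563601] [401.77398466   0.         319.14608094]
top [0.21710148 0.07407402 1.32519394] [ 0.23368798  0.01510201 -0.97219435] [396.47479388   0.         312.4261035 ]
t0.10 p [ 0.2333 -0.5791  0.2437] Rx [ 0.374 -0.928 -0.002] Rz [-0.     0.002 -1.   ] q6 -0.18 F [-0.1  0.7  0.4] w 0.0870
```

View pics/scene0.png

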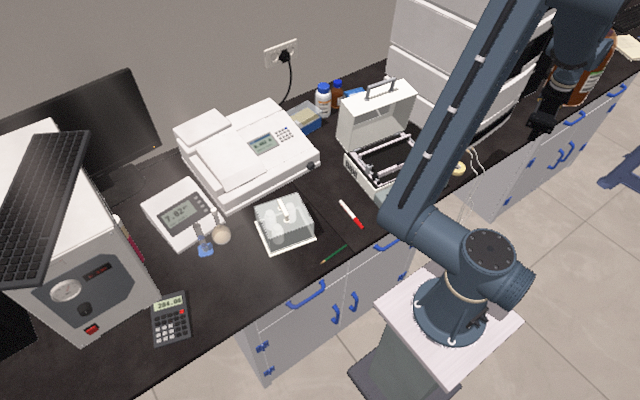

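View pics/top0.png

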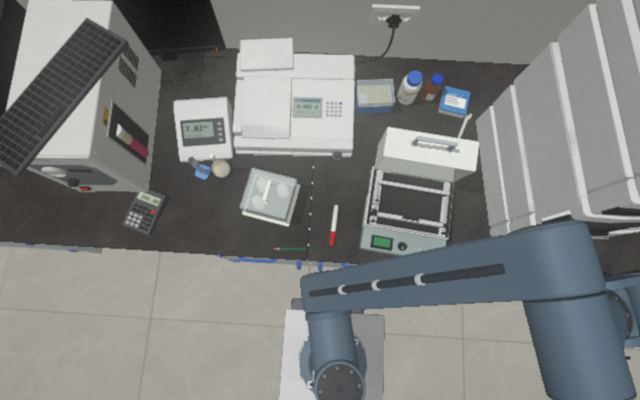

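The top view shows the stand with its cover at about (270,195), the shaker at (408,215) with its hood up, and the glassware at (201–221,170). I'll enlarge both views.

```bash
python3 - <<'E'
from h import *
a=load('top0')['pixels'][110:265,180:500]; b=load('scene0')['pixels'][70:270,180:480]
cv2.imwrite('pics/c1.png',cv2.resize(a,None,fx=2.5,fy=2.5,interpolation=cv2.INTER_CUBIC))
cv2.imwrite('pics/c2.png',cv2.resize(b,None,fx=2.6,fy=2.6,interpolation=cv2.INTER_CUBIC))
E
```

```text
(no output)
```

View pics/c1.png

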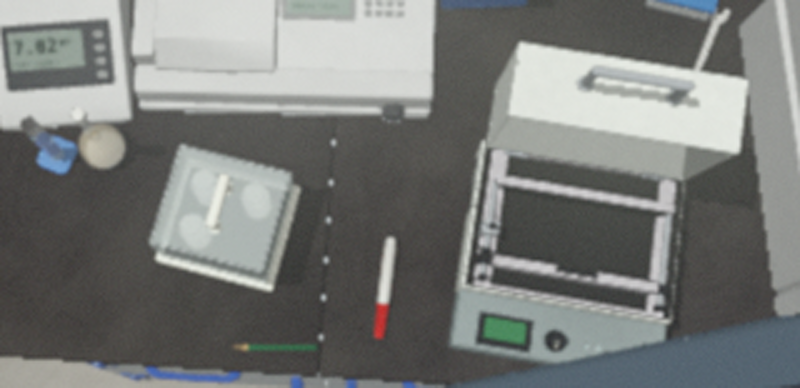

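View pics/c2.png

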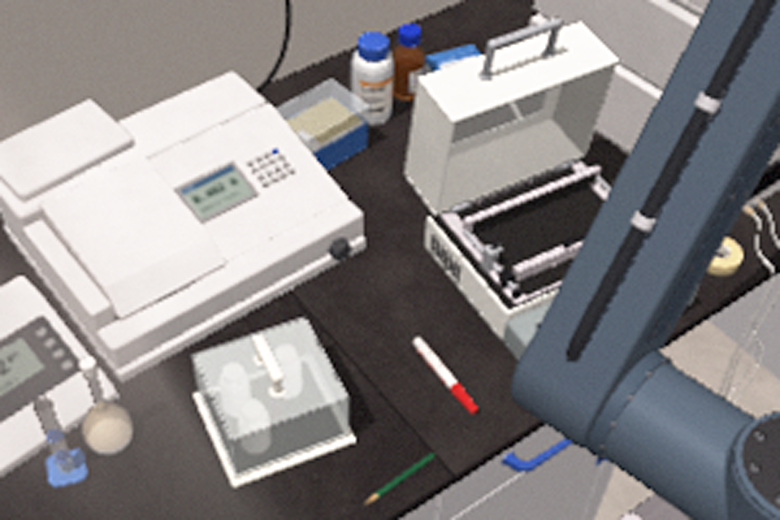

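The crops show three bottles under the cover (top-crop blobs at (205,187), (257,200), (197,230)), with the grip bar from (222,177) to (212,230). On the shaker, the fence runs (508,183)–(665,205), the drawn-forward bar (500,262)–(650,288), and the hood handle (583,82)–(692,97).

```bash
python3 - <<'E'
from h import *
t=load('top0'); s=load('scene0')
T=lambda u,v:(180+u/2.5,110+v/2.5)
S=lambda u,v:(180+u/2.6,70+v/2.6)
def p(n,u,v,z): print(n,np.round(onz(t,*T(u,v),z),3))
p('gripA',222,177,.134);p('gripB',212,230,.134)
# white stand corners (top 8mm) visible: front-left, front-right, back-right
p('st FL',157,262,.008);p('st FR',273,289,.008);p('st BR',300,187,.008)
for n,u,v in(('covBL',182,148),('covBR',292,174),('covFL',150,243),('covFR',262,275)): p(n,u,v,.094)
p('fenceL',508,183,.108);p('fenceR',665,205,.108)
p('barL',500,262,.108);p('barR',650,288,.108)
p('consFL',450,347,.058);p('platFL',463,285,.08);p('platFR',670,320,.08);p('consBR',668,323,.058)
print('handle', [np.round(x,3) for x in tri(t,T(583,82),s,S(488,58))],[np.round(x,3) for x in tri(t,T(692,97),s,S(557,35))])
print('scene grip',[np.round(x,3) for x in tri(t,T(217,203),s,S(268,362))])
for f in(('fl',100,147),('cyl',60,155)): p(f[0],f[1],f[2],.03)
E
```

```text
gripA [0.536 0.231 0.134]
gripB [0.468 0.237 0.134]
st FL [0.446 0.324 0.008]
st FR [0.419 0.165 0.008]
st BR [0.562 0.139 0.008]
covBL [0.582 0.291 0.094]
covBR [0.556 0.146 0.094]
covFL [0.455 0.32  0.094]
covFR [0.422 0.175 0.094]
fenceL [ 0.557 -0.129  0.108]
fenceR [ 0.541 -0.328  0.108]
barL [ 0.455 -0.121  0.108]
barR [ 0.433 -0.308  0.108]
consFL [ 0.351 -0.068  0.058]
platFL [ 0.428 -0.08   0.08 ]
platFR [ 0.399 -0.341  0.08 ]
consBR [ 0.398 -0.346  0.058]
handle [array([ 0.62 , -0.175,  0.31 ]), np.float64(0.0)] [array([ 0.618, -0.296,  0.295]), np.float64(0.006)]
scene grip [array([0.505, 0.235, 0.119]), np.float64(0.002)]
fl [0.596 0.414 0.03 ]
cyl [0.581 0.467 0.03 ]
```

```bash
python3 -m pendant '[[[-19,-16,0],0],[[-38,-33,0],0],[[-38,-33,0],0],[[-38,-33,0],0],[[-38,-33,0],0],[[-38,-33,0],0],[[-38,-33,0],0],[[-38,-33,0],0]]' 87; python3 -m pendant '[[[-38,-33,0],0],[[-38,-33,0],0],[[-38,-33,0],0],[[-38,-33,0],0],[[-38,-33,0],0],[[-38,-33,0],0],[[-38,-33,0],0],[[-38,-33,0],0]]'; python3 -m pendant '[[[-38,-33,0],0],[[-24,-12,0],0],[[0,0,0],8],[[0,0,0],9],[[0,0,0],9],[[0,0,0],7],[[0,0,0],0],[[0,0,0],0]]'
python3 - <<'E'
from h import *
shot('top','top1');shot('scene','scene1');st();print(to(.504,.233,.2))
a=load('top1')['pixels'][110:265,340:500]; b=load('scene1')['pixels'][60:230,320:480]
cv2.imwrite('pics/c3.png',cv2.resize(np.hstack([a,b[:155]]),None,fx=2.5,fy=3.5,interpolation=cv2.INTER_CUBIC))
E
```

```text
time: 1.1
position: [0.3563, -0.2215, 0.2444]
tool_rot: [0.829, -0.56, -0.0, -0.0]
ft_force: [0.3, 0.3, -0.2]
grip_width: 0.087
time: 2.1
position: [0.4876, 0.1592, 0.2443]
tool_rot: [0.829, -0.56, -0.0, 0.0]
ft_force: [0.1, -0.5, -0.1]
grip_width: 0.0867
time: 3.1
position: [0.5059, 0.2318, 0.2443]
tool_rot: [-0.636, 0.771, 0.0, -0.0]
ft_force: [-0.5, 0.0, 0.1]
grip_width: 0.087
t3.20 p [0.506  0.2318 0.2444] Rx [-0.191 -0.982  0.   ] Rz [-0. -0. -1.] q6 1.99 F [ 0.1 -0.  -0.4] w 0.0871
[-0.8  2.2 44.4]
```

View pics/c3.png

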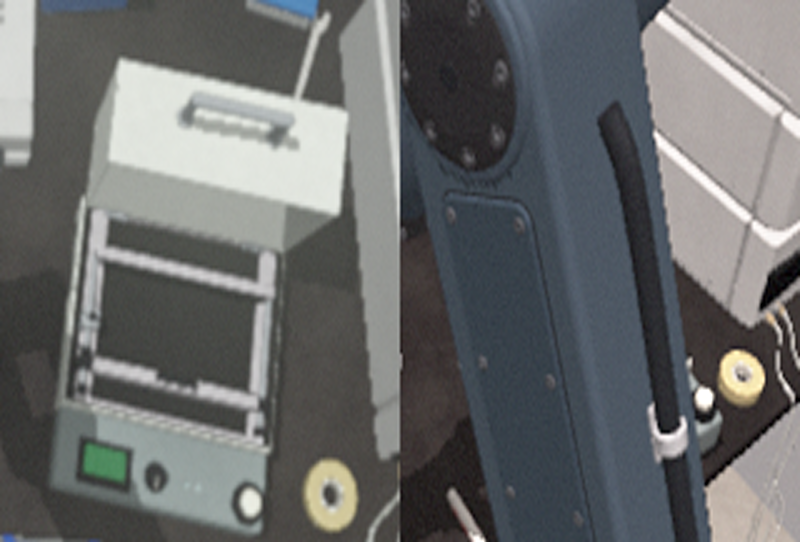

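The left half shows the start key at (248,502), the bow at (177,382), the fence (100,255)–(272,292) and the console's front corners (50,487) and (263,530). Next I compute the shaker pose and grasp the cover.

```bash
python3 - <<'E'
from h import *
t=load('top1')
def p(n,u,v,z): X=onz(t,340+u/2.5,110+v/3.5,z); print(n,np.round(X,3)); return X
p('key',248,502,.064)
L=p('fL',100,255,.108);R=p('fR',272,292,.108);d=L-R;print(np.degrees(np.arctan2(-d[0],d[1])))
L=p('bL',93,367,.108);R=p('bR',250,403,.108);d=L-R;print(np.degrees(np.arctan2(-d[0],d[1])))
p('bow',177,382,.118)
L=p('pL',62,406,.08);R=p('pR',270,450,.08);d=L-R;print(np.degrees(np.arctan2(-d[0],d[1])))
L=p('cL',50,487,.058);R=p('cR',263,530,.058);d=L-R;print(np.degrees(np.arctan2(-d[0],d[1])),np.linalg.norm(d))
for z in(.30,.32): L=p('hL',190,103,z);R=p('hR',292,130,z);print((L+R)/2,np.linalg.norm(L-R))
E
python3 -m pendant '[[[-1,2,25],0],[[0,0,30],0],[[0,0,30],0],[[0,0,20],0],[[0,0,8],0],[[0,0,0],0],[[0,0,0],0]]'; python3 -m pendant '[[[0,0,0],0],[[0,0,0],0],[[0,0,0],0],[[0,0,0],0],[[0,0,0],0],[[0,0,0],0],[[0,0,0],0],[[0,0,0],0]]' 8 25; python3 -c "
from h import *
st()"
```

```text
key [ 0.351 -0.318  0.064]
fL [ 0.558 -0.119  0.108]
fR [ 0.537 -0.337  0.108]
-5.579106191985388
bL [ 0.454 -0.113  0.108]
bR [ 0.434 -0.308  0.108]
-5.982072659098622
bow [ 0.445 -0.215  0.118]
pL [ 0.421 -0.079  0.08 ]
pR [ 0.397 -0.341  0.08 ]
-5.184984921575856
cL [ 0.35  -0.068  0.058]
cR [ 0.328 -0.338  0.058]
-4.673527062914759 0.2706083170855106
hL [ 0.634 -0.185  0.3  ]
hR [ 0.618 -0.296  0.3  ]
[ 0.62602145 -0.24053874  0.3       ] 0.11250975480346284
hL [ 0.626 -0.18   0.32 ]
hR [ 0.61  -0.289  0.32 ]
[ 0.61804404 -0.23440111  0.32      ] 0.11031485781477843
time: 4.08
position: [0.505, 0.2334, 0.1324]
tool_rot: [-0.636, 0.772, -0.0, 0.001]
ft_force: [-0.2, 0.3, 0.4]
grip_width: 0.0868
time: 5.08
position: [0.5048, 0.2341, 0.1319]
tool_rot: [-0.635, 0.772, 0.0, 0.001]
ft_force: [0.0, 4.6, 2.8]
grip_width: 0.0152
t5.08 p [0.5048 0.2341 0.1319] Rx [-0.193 -0.981 -0.002] Rz [ 0.001  0.002 -1.   ] q6 2.00 F [0.  4.6 2.8] w 0.0152
```

```bash
python3 -m pendant '[[[0,0,-6],0],[[0,0,-12],0],[[0,0,-18],0],[[0,0,-20],0],[[0,0,-20],0],[[0,0,-20],0],[[0,0,-14],0],[[0,0,0],0]]'; python3 -m pendant '[[[-12,7,0],0],[[-25,14,0],0],[[-30,17,0],0],[[-30,17,0],0],[[-30,17,0],0],[[-25,15,0],0],[[-15,9,0],0],[[-8,5,0],0]]';python3 -m pendant '[[[0,0,0],0],[[0,0,15],0],[[0,0,25],0],[[0,0,25],0],[[0,0,22],0],[[0,0,14],0],[[0,0,8],0],[[0,0,5],0]]'; python3 -c "
from h import *
st()"
```

```text
time: 6.08
position: [0.5049, 0.2332, 0.2428]
tool_rot: [-0.636, 0.772, -0.001, 0.001]
ft_force: [0.4, 0.4, -3.4]
grip_width: 0.0136
time: 7.08
position: [0.4378, 0.425, 0.2407]
tool_rot: [-0.636, 0.772, -0.0, -0.001]
ft_force: [-0.0, -0.0, -3.8]
grip_width: 0.0135
time: 8.07
position: [0.4391, 0.4242, 0.1274]
tool_rot: [-0.635, 0.772, -0.0, 0.0]
ft_force: [0.4, 0.9, -2.3]
grip_width: 0.0136
t8.07 p [0.4391 0.4242 0.1274] Rx [-0.192 -0.981 -0.   ] Rz [ 0.  0. -1.] q6 2.35 F [ 0.4  0.9 -2.3] w 0.0136
```

```bash
python3 -m pendant '[[[0,0,3],0],[[0,0,2],0],[[0,0,0],0],[[0,0,0],0]]'; python3 -m pendant '[[[0,0,0],0],[[0,0,0],0],[[0,0,0],0],[[0,0,-10],0],[[0,0,-30],0],[[0,0,-50],0],[[0,0,-50],0],[[0,0,0],0]]' 50
python3 - <<'E'
from h import *
shot('top','top2');shot('scene','scene2');st()
a=load('top2')['pixels'][130:250,190:340]; b=load('scene2')['pixels'][170:290,210:360]
cv2.imwrite('pics/c4.png',cv2.resize(np.vstack([a,b]),None,fx=2.5,fy=2.5,interpolation=cv2.INTER_CUBIC) if 0 else cv2.resize(np.hstack([a,b]),None,fx=2.6,fy=4,interpolation=cv2.INTER_CUBIC))
E
```

```text
time: 8.57
position: [0.4392, 0.425, 0.1234]
tool_rot: [-0.636, 0.772, 0.0, 0.001]
ft_force: [-1.6, 1.8, 0.4]
grip_width: 0.0135
time: 9.57
position: [0.4413, 0.426, 0.2684]
tool_rot: [-0.636, 0.772, -0.001, 0.006]
ft_force: [1.4, -1.1, -0.3]
grip_width: 0.0499
t9.68 p [0.4387 0.4242 0.2634] Rx [-0.192 -0.981 -0.001] Rz [ 0.001  0.001 -1.   ] q6 2.35 F [ 0.4 -0.6 -0.3] w 0.0499
```

View pics/c4.png

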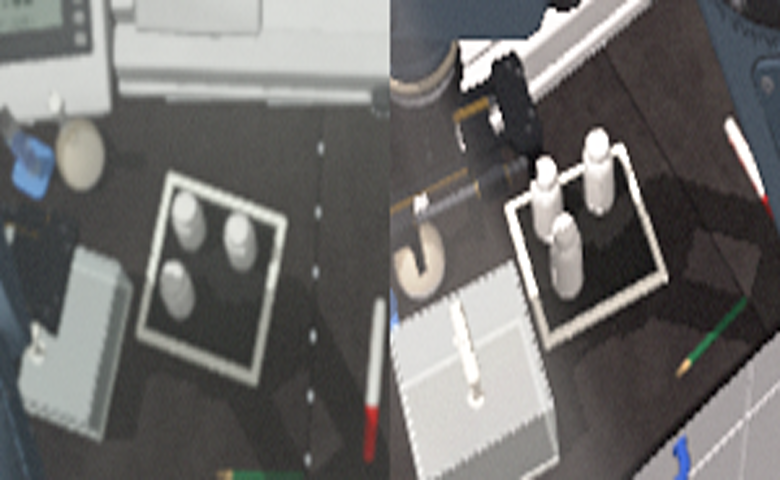

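Three bottles are visible; their cap tops are in the top view at (184,207), (236,228), (172,270), and in the scene view at (546,165), (598,137), (565,222). The stand's corners in the top view are (168,173), (287,220), (255,385), (138,337).

```bash
python3 - <<'E'
from h import *
t=load('top2'); s=load('scene2')
T=lambda u,v:(190+u/2.6,130+v/4); S=lambda u,v:(210+(u-390)/2.6,170+v/4)
C=[onz(t,*T(*c),.008) for c in((168,173),(287,220),(255,385),(138,337))]
m=np.mean(C,0); d=C[0]+C[1]-C[2]-C[3]; e=C[0]+C[3]-C[1]-C[2]
print('stand',m,np.degrees(np.arctan2(d[1],d[0])),np.degrees(np.arctan2(-e[0],e[1])),np.linalg.norm(d)/2,np.linalg.norm(e)/2)
# refine: cap-top blob
for n,a,b in(('A',(184,207),(546,165)),('B',(236,228),(598,137)),('C',(172,270),(565,222))):
    print(n,np.round(onz(t,*T(*a),.082),4),np.round(onz(s,*S(*b),.082),4))
# whole-bottle mask centroid in the two views
for im,c,(x0,y0,w,h) in(('top',t,(245,170,50,50)),('scene',s,(260,198,45,55))):
    g=c['pixels'][y0:y0+h,x0:x0+w].min(2); n,l,stt,ce=cv2.connectedComponentsWithStats((g>120).astype(np.uint8))
    for i in range(1,n):
        if 40<stt[i,4]<600: print(im,stt[i],np.round(onz(c,x0+ce[i][0],y0+ce[i][1],.045),4))
E
```

```text
stand [0.50475332 0.23228346 0.008     ] -10.97566638800122 -11.396191624107646 0.14824094070314453 0.16101405639085903
A [0.5451 0.2633 0.082 ] [0.5461 0.2599 0.082 ]
B [0.5315 0.1971 0.082 ] [0.5332 0.1926 0.082 ]
C [0.4918 0.2733 0.082 ] [0.4864 0.27   0.082 ]
top [  0   3  50  38 553] [0.5436 0.2454 0.045 ]
top [  7  25  12  14 127] [0.4869 0.274  0.045 ]
top [43 25  7 25 66] [0.4729 0.1594 0.045 ]
top [ 0 42 28  8 72] [0.4377 0.2705 0.045 ]
scene [ 0 29 11 26 92] [0.4841 0.3228 0.045 ]
scene [ 13  43  32  12 108] [0.4176 0.2686 0.045 ]
```

```bash
python3 -m pendant '[[[18,-10,0],0],[[32,-18,0],0],[[35,-20,0],0],[[35,-20,0],0],[[20,-11,0],0],[[0,0,30],0],[[0,0,45],0],[[0,0,45],0]]' 52 20; python3 -m pendant '[[[0,0,40],0],[[0,0,28],0],[[0,0,15],0],[[0,0,7],0],[[0,0,0],0]]'; python3 -c "
from h import *
st();print(to(.489,.272,.053))"
```

```text
time: 10.68
position: [0.4887, 0.2699, 0.1403]
tool_rot: [-0.635, 0.772, 0.0, -0.001]
ft_force: [1.0, -0.3, -0.5]
grip_width: 0.052
time: 11.3
position: [0.4895, 0.2715, 0.0525]
tool_rot: [-0.636, 0.772, -0.0, -0.0]
ft_force: [-0.1, -0.0, 1.2]
grip_width: 0.0522
t11.30 p [0.4895 0.2715 0.0525] Rx [-0.192 -0.981  0.   ] Rz [-0. -0. -1.] q6 2.07 F [-0.1 -0.   1.2] w 0.0522
[-0.4  0.6 -0.5]
```

```bash
python3 -m pendant '[[[0,0,0],0],[[0,0,0],0],[[0,0,0],0],[[0,0,0],0],[[0,0,-5],0],[[0,0,-25],0],[[0,0,-40],0],[[0,0,-40],0]]' 30; python3 -m pendant '[[[10,-2,-30],0],[[25,-5,0],0],[[45,-9,0],0],[[50,-10,0],0],[[50,-10,0],0],[[50,-10,0],0],[[50,-10,0],0],[[50,-10,0],0]]'; python3 -m pendant '[[[50,-10,0],0],[[50,-10,0],0],[[45,-9,0],0],[[36,-5,0],0],[[20,-3,0],0],[[12,-2,0],0],[[0,0,0],-5.6],[[0,0,0],0]]'; python3 -c "
from h import *
st();print(to(.4874,-.2842,.125))"
```

```text
time: 12.3
position: [0.4884, 0.2712, 0.1629]
tool_rot: [-0.636, 0.772, 0.0, -0.001]
ft_force: [-0.2, -0.1, -1.4]
grip_width: 0.0367
time: 13.3
position: [0.4899, -0.0663, 0.1922]
tool_rot: [-0.636, 0.772, 0.001, -0.001]
ft_force: [0.6, 0.7, -1.0]
grip_width: 0.0367
time: 14.3
position: [0.488, -0.2801, 0.1923]
tool_rot: [-0.673, 0.74, 0.001, 0.0]
ft_force: [-0.8, 0.1, -2.2]
grip_width: 0.0365
t14.30 p [ 0.488  -0.2801  0.1923] Rx [-0.095 -0.995 -0.001] Rz [-0.001  0.001 -1.   ] q6 0.95 F [-0.8  0.1 -2.2] w 0.0365
[ 4.2  0.1 67.3]
```

```bash
python3 -m pendant '[[[4,0,20],0],[[0,0,22],0],[[0,0,14],0],[[0,0,7],0],[[0,0,4],0],[[0,0,0],0],[[0,0,0],0]]'; python3 -c "
from h import *
st()"; python3 -m pendant '[[[0,0,0],0],[[0,0,0],0],[[0,0,0],0],[[0,0,-15],0],[[0,0,-35],0],[[0,0,-50],0],[[0,0,-20],0],[[0,0,0],5.6]]' 48; python3 -m pendant '[[[-30,3,0],0],[[-50,5,0],0],[[-50,5,0],0],[[-40,4,0],0],[[0,0,0],0]]'
python3 - <<'E'
from h import *
shot('top','top3');shot('scene','scene3');st();print(to(.532,.195,.053))
a=load('top3')['pixels'][130:250,220:470]; b=load('scene3')['pixels'][120:260,250:500]
cv2.imwrite('pics/c5.png',cv2.resize(np.vstack([a,b]),None,fx=2.3,fy=2.3,interpolation=cv2.INTER_CUBIC))
E
```

```text
time: 15.18
position: [0.4881, -0.2855, 0.126]
tool_rot: [-0.673, 0.74, -0.001, 0.0]
ft_force: [-0.4, 0.0, -2.5]
grip_width: 0.0365
t15.18 p [ 0.4881 -0.2855  0.126 ] Rx [-0.095 -0.995  0.001] Rz [ 0.001 -0.001 -1.   ] q6 0.94 F [-0.4  0.  -2.5] w 0.0365
time: 16.18
position: [0.4891, -0.2862, 0.2493]
tool_rot: [-0.635, 0.773, -0.003, 0.001]
ft_force: [-0.8, -0.5, -0.8]
grip_width: 0.0482
time: 16.8
position: [0.5035, -0.1125, 0.2466]
tool_rot: [-0.637, 0.771, -0.0, 0.0]
ft_force: [0.3, 0.5, 0.1]
grip_width: 0.0482
t16.90 p [ 0.5042 -0.1153  0.2465] Rx [-0.191 -0.982  0.001] Rz [ 0.002 -0.001 -1.   ] q6 1.32 F [-0.5 -0.2  0.6] w 0.0474
[-310.1   32.3  193.1]
```

View pics/c5.png

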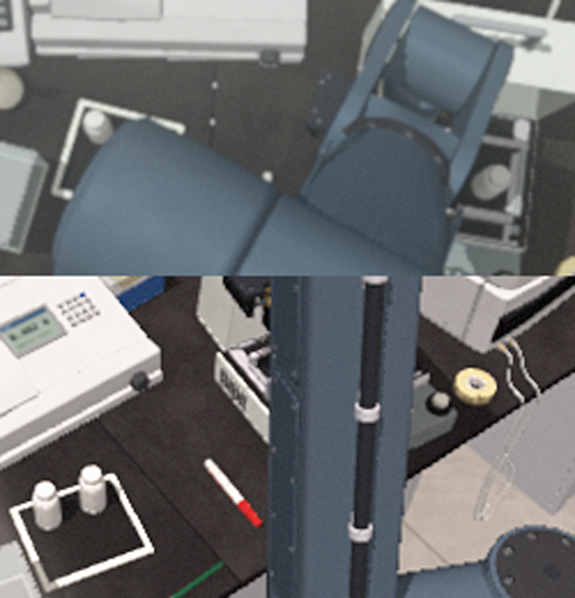

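The first bottle stands upright in the lane (top crop (490,180)). The two on the stand are unmoved (caps at (45,488) and (91,472) in the scene crop).

```bash
python3 -m pendant '[[[-20,2,0],0],[[-45,5,0],0],[[-55,6,0],0],[[-55,6,0],0],[[-55,6,0],0],[[-45,5,0],0],[[-25,2,0],0],[[-10,0,20],0]]' 52; python3 -m pendant '[[[0,0,45],0],[[0,0,45],0],[[0,0,35],0],[[0,0,28],0],[[0,0,13],0],[[0,0,7],0],[[0,0,0],0]]'; python3 -c "
from h import *
st();print(to(.532,.195,.053))"; python3 -m pendant '[[[0,0,0],0],[[0,0,0],0],[[0,0,0],0],[[0,0,0],0],[[0,0,-5],0],[[0,0,-25],0],[[0,0,-40],0],[[0,0,-40],0]]' 30; python3 -c "
from h import *
st();print(to(.4935,-.2195,.193))"
```

```text
time: 17.9
position: [0.5344, 0.1957, 0.2271]
tool_rot: [-0.636, 0.772, -0.002, 0.002]
ft_force: [-0.3, -1.3, -0.2]
grip_width: 0.0522
time: 18.77
position: [0.5325, 0.1949, 0.0529]
tool_rot: [-0.635, 0.772, -0.0, 0.0]
ft_force: [0.8, -0.0, -0.1]
grip_width: 0.0518
t18.77 p [0.5325 0.1949 0.0529] Rx [-0.192 -0.981 -0.   ] Rz [ 0.001  0.    -1.   ] q6 1.92 F [ 0.8 -0.  -0.1] w 0.0518
[ 0.   0.5 -0.1]
time: 19.77
position: [0.5308, 0.1948, 0.1628]
tool_rot: [-0.636, 0.772, 0.001, -0.001]
ft_force: [-0.6, -0.2, -1.0]
grip_width: 0.0364
t19.77 p [0.5308 0.1948 0.1628] Rx [-0.192 -0.981  0.001] Rz [-0.003 -0.001 -1.   ] q6 1.92 F [-0.6 -0.2 -1. ] w 0.0364
[413.8 -42.8 -29.8]
```

```bash
python3 -m pendant '[[[10,-1,-30],0],[[25,-3,0],0],[[45,-5,0],0],[[50,-5,0],0],[[50,-5,0],0],[[50,-5,0],0],[[50,-5,0],0],[[45,-5,0],0]]'; python3 -m pendant '[[[40,-4,0],0],[[28,-3,0],0],[[15,-2,0],0],[[6,0,0],0],[[0,0,0],-5.6],[[0,0,0],0]]'; python3 -c "
from h import *
st();print(to(.4935,-.2195,.125))"
```

```text
time: 20.78
position: [0.5017, -0.1319, 0.1921]
tool_rot: [-0.635, 0.772, 0.001, -0.001]
ft_force: [0.8, -0.1, -1.1]
grip_width: 0.0364
time: 21.52
position: [0.4943, -0.2182, 0.1923]
tool_rot: [-0.673, 0.74, 0.001, -0.0]
ft_force: [-0.3, -0.3, -1.6]
grip_width: 0.0362
t21.52 p [ 0.4943 -0.2182  0.1923] Rx [-0.095 -0.995 -0.001] Rz [-0.001  0.001 -1.   ] q6 1.04 F [-0.3 -0.3 -1.6] w 0.0362
[ 1.5  0.6 67.3]
```

```bash
python3 -m pendant '[[[1,0,20],0],[[0,0,22],0],[[0,0,14],0],[[0,0,7],0],[[0,0,4],0],[[0,0,1],0],[[0,0,0],0]]';  python3 -m pendant '[[[0,0,0],0],[[0,0,0],0],[[0,0,0],0],[[0,0,-15],0],[[0,0,-35],0],[[0,0,-50],0],[[0,0,-20],0],[[0,0,0],5.6]]' 48; python3 -m pendant '[[[-30,3,0],0],[[-50,4,0],0],[[-50,4,0],0],[[-40,4,0],0],[[-20,2,0],0],[[0,0,0],0]]'
python3 - <<'E'
from h import *
shot('top','top4');shot('scene','scene4');st();print(to(.5455,.262,.053))
a=load('top4')['pixels'][130:250,220:470]; b=load('scene4')['pixels'][120:260,250:500]
cv2.imwrite('pics/c6.png',cv2.resize(np.vstack([a,b]),None,fx=2.3,fy=2.3,interpolation=cv2.INTER_CUBIC))
E
```

```text
time: 22.4
position: [0.4947, -0.2203, 0.1254]
tool_rot: [-0.673, 0.74, -0.0, 0.0]
ft_force: [-0.7, 2.0, 4.9]
grip_width: 0.0366
time: 23.4
position: [0.4958, -0.2212, 0.2481]
tool_rot: [-0.635, 0.773, -0.003, 0.001]
ft_force: [0.6, -1.0, -1.3]
grip_width: 0.0476
time: 24.15
position: [0.5143, -0.0294, 0.2454]
tool_rot: [-0.637, 0.771, -0.0, 0.0]
ft_force: [0.2, -0.6, 0.3]
grip_width: 0.0477
t24.25 p [ 0.5146 -0.0311  0.2452] Rx [-0.192 -0.981  0.001] Rz [ 0.001 -0.001 -1.   ] q6 1.49 F [-0.2 -0.9 -0.4] w 0.0479
[-293.7   26.   192. ]
```

View pics/c6.png

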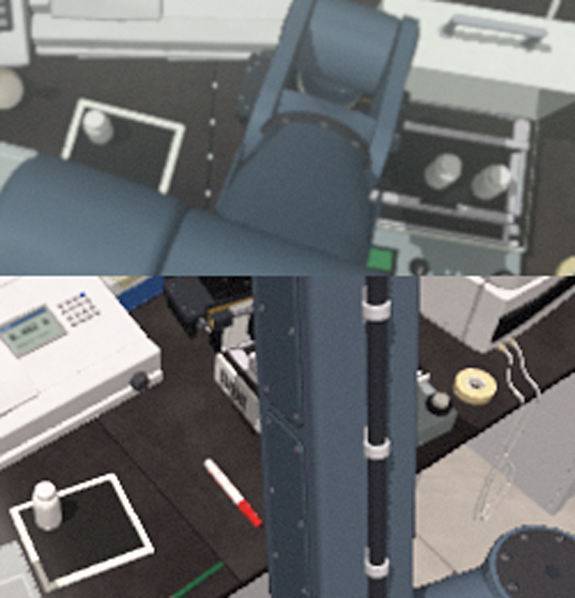

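Two bottles stand upright between the fence and the bar (top crop (443,172), (490,182)). The last one is unmoved at (97,127), so I'll fetch it.

```bash
python3 -m pendant '[[[-20,2,0],0],[[-45,4,0],0],[[-55,5,0],0],[[-55,5,0],0],[[-55,5,0],0],[[-40,3,0],0],[[-18,2,0],0],[[-6,0,20],0]]' 52; python3 -m pendant '[[[0,0,45],0],[[0,0,45],0],[[0,0,35],0],[[0,0,27],0],[[0,0,13],0],[[0,0,7],0],[[0,0,0],0]]'; python3 -c "
from h import *
st();print(to(.5455,.262,.053))"; python3 -m pendant '[[[0,0,0],0],[[0,0,0],0],[[0,0,0],0],[[0,0,0],0],[[0,0,-5],0],[[0,0,-25],0],[[0,0,-40],0],[[0,0,-40],0]]' 30; python3 -m pendant '[[[10,-1,-30],0],[[25,-2,0],0],[[45,-4,0],0],[[50,-5,0],0],[[50,-5,0],0],[[50,-5,0],0],[[50,-5,0],0],[[45,-5,0],0]]';python3 -c "
from h import *
st();print(to(.4996,-.1548,.193))"
```

```text
time: 25.25
position: [0.547, 0.263, 0.2259]
tool_rot: [-0.636, 0.772, -0.001, 0.002]
ft_force: [0.6, 0.0, -0.6]
grip_width: 0.0523
time: 26.12
position: [0.5457, 0.2626, 0.0529]
tool_rot: [-0.635, 0.772, -0.0, 0.0]
ft_force: [-0.3, -0.4, 0.6]
grip_width: 0.0518
t26.12 p [0.5457 0.2626 0.0529] Rx [-0.192 -0.981 -0.   ] Rz [ 0.001  0.    -1.   ] q6 2.03 F [-0.3 -0.4  0.6] w 0.0518
[ 0.6  0.1 -0.1]
time: 27.12
position: [0.5443, 0.2624, 0.1628]
tool_rot: [-0.636, 0.772, 0.0, -0.001]
ft_force: [0.7, -0.1, -2.2]
grip_width: 0.0363
time: 28.12
position: [0.5132, -0.0639, 0.1922]
tool_rot: [-0.635, 0.772, 0.001, -0.001]
ft_force: [0.5, -0.7, -1.0]
grip_width: 0.0368
t28.12 p [ 0.5132 -0.0639  0.1922] Rx [-0.192 -0.981  0.   ] Rz [-0.002  0.    -1.   ] q6 1.42 F [ 0.5 -0.7 -1. ] w 0.0368
[91.9 -4.1 -0.8]
```

```bash
python3 -m pendant '[[[38,-2,0],0],[[28,-1,0],0],[[15,-1,0],0],[[6,0,0],0],[[0,0,0],-5.6],[[0,0,0],0]]'; python3 -c "
from h import *
st();print(to(.4996,-.1548,.125))"; python3 -m pendant '[[[3,0,20],0],[[0,0,22],0],[[0,0,14],0],[[0,0,7],0],[[0,0,4],0],[[0,0,1],0],[[0,0,0],0]]'; python3 -m pendant '[[[0,0,0],0],[[0,0,0],0],[[0,0,0],0],[[0,0,-15],0],[[0,0,-35],0],[[0,0,-50],0],[[0,0,-20],0]]' 48; python3 -m pendant '[[[-30,0,0],0],[[-50,0,0],0],[[-50,0,0],0],[[-50,0,0],0],[[-30,0,0],0],[[0,0,0],0]]' 0
python3 - <<'E'
from h import *
shot('top','top5');shot('scene','scene5');st()
a=load('top5')['pixels'][130:260,330:480]; b=load('scene5')['pixels'][70:200,320:470]
cv2.imwrite('pics/c7.png',cv2.resize(np.hstack([a,b]),None,fx=2.6,fy=4,interpolation=cv2.INTER_CUBIC))
E
```

```text
time: 28.88
position: [0.5013, -0.1474, 0.1924]
tool_rot: [-0.673, 0.74, 0.0, -0.0]
ft_force: [0.5, -0.6, -0.9]
grip_width: 0.0363
t28.88 p [ 0.5013 -0.1474  0.1924] Rx [-0.095 -0.995 -0.001] Rz [-0.001  0.001 -1.   ] q6 1.17 F [ 0.5 -0.6 -0.9] w 0.0363
[ 7.6  0.9 67.4]
time: 29.75
position: [0.5014, -0.1512, 0.1255]
tool_rot: [-0.673, 0.74, -0.0, 0.0]
ft_force: [-0.9, 1.3, 4.3]
grip_width: 0.0368
time: 30.62
position: [0.5026, -0.1521, 0.2485]
tool_rot: [-0.673, 0.74, -0.003, 0.001]
ft_force: [-0.8, -0.4, -0.7]
grip_width: 0.0481
time: 31.38
position: [0.5211, 0.0596, 0.2454]
tool_rot: [-0.674, 0.739, -0.0, 0.0]
ft_force: [-0.1, -0.4, 0.0]
grip_width: 0.002
t31.48 p [0.5213 0.0575 0.2452] Rx [-0.094 -0.996  0.001] Rz [ 0.001 -0.001 -1.   ] q6 1.56 F [ 0.2 -0.4  0.4] w 0.0007
```

View pics/c7.png

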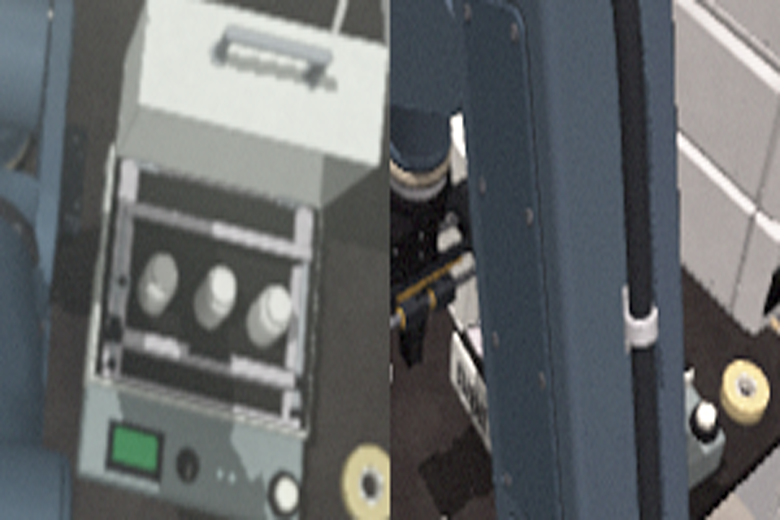

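All three bottles stand upright in the lane ((157,285), (215,295), (268,315)). Next is the bar push with closed fingers.

```bash
python3 -m pendant '[[[20,6,0],0],[[45,13,0],0],[[50,14,0],0],[[50,14,0],0],[[50,14,0],0],[[40,11,0],0],[[24,7,0],0],[[0,0,0],0]]' 0; python3 -m pendant '[[[0,0,20],0],[[0,0,35],0],[[0,0,35],0],[[0,0,22],0],[[0,0,10],0],[[0,0,4],0],[[0,0,0],0],[[0,0,0],0]]'; python3 -c "
from h import *
st()";  python3 -m pendant '[[[0,-3,0],0],[[0,-3,0],0],[[0,-3,0],0],[[0,-3,0],0],[[0,-3,0],0],[[0,-3,0],0]]';  python3 -m pendant '[[[0,-3,0],0],[[0,-3,0],0],[[0,-3,0],0],[[0,-3,0],0],[[0,-3,0],0],[[0,-3,0],0]]'; python3 -c "
from h import *
st()"
```

```text
time: 32.48
position: [0.415, -0.2153, 0.2449]
tool_rot: [-0.671, 0.742, -0.0, -0.0]
ft_force: [-0.1, 0.8, -0.6]
grip_width: 0.0002
time: 33.48
position: [0.4164, -0.2128, 0.1193]
tool_rot: [-0.673, 0.74, -0.001, 0.0]
ft_force: [0.5, 0.6, 0.6]
grip_width: 0.0009
t33.48 p [ 0.4164 -0.2128  0.1193] Rx [-0.095 -0.995  0.001] Rz [ 0.001 -0.001 -1.   ] q6 0.95 F [0.5 0.6 0.6] w 0.0009
time: 34.22
position: [0.4329, -0.214, 0.1185]
tool_rot: [-0.673, 0.74, 0.001, -0.001]
ft_force: [-4.2, -1.6, 2.4]
grip_width: 0.0002
time: 34.98
position: [0.451, -0.216, 0.1184]
tool_rot: [-0.673, 0.74, 0.001, -0.001]
ft_force: [-8.2, -4.6, 3.6]
grip_width: 0.0007
t34.98 p [ 0.451  -0.216   0.1184] Rx [-0.094 -0.996  0.   ] Rz [-0.002  0.    -1.   ] q6 1.00 F [-8.2 -4.6  3.6] w 0.0007
```

```bash
for i in 1; do python3 -m pendant '[[[0,-3,0],0],[[0,-3,0],0],[[0,-3,0],0],[[0,-3,0],0],[[0,-3,0],0]]'; python3 -m pendant '[[[0,-3,0],0],[[0,-3,0],0],[[0,-2,0],0],[[0,-2,0],0]]'; python3 -m pendant '[[[0,-2,0],0],[[0,-2,0],0]]'; done
```

```text
time: 35.6
position: [0.4605, -0.2169, 0.1184]
tool_rot: [-0.674, 0.739, 0.006, -0.004]
ft_force: [-18.7, -8.4, 10.3]
grip_width: 0.0007
time: 36.1
position: [0.4743, -0.2186, 0.1184]
tool_rot: [-0.673, 0.74, 0.002, -0.002]
ft_force: [-9.5, -4.9, 4.2]
grip_width: 0.0002
time: 36.35
position: [0.4787, -0.219, 0.1184]
tool_rot: [-0.673, 0.74, 0.002, -0.002]
ft_force: [-12.4, -7.0, 5.5]
grip_width: 0.0005
```

```bash
for i in 1; do python3 -m pendant '[[[0,-2,0],0],[[0,-1,0],0]]'; python3 -m pendant '[[[0,-1,0],0],[[0,-1,0],0]]'; done
```

```text
time: 36.6
position: [0.479, -0.219, 0.1184]
tool_rot: [-0.674, 0.739, 0.004, -0.004]
ft_force: [-17.6, -7.9, 9.5]
grip_width: 0.0007
time: 36.85
position: [0.4791, -0.219, 0.1184]
tool_rot: [-0.674, 0.739, 0.006, -0.005]
ft_force: [-21.8, -8.6, 12.4]
grip_width: 0.0006
```

```bash
python3 -m pendant '[[[0,-1,0],0],[[0,-1,0],0]]';python3 -m pendant '[[[0,-1,0],0],[[0,0,0],0]]'
```

```text
time: 37.1
position: [0.4793, -0.2189, 0.1184]
tool_rot: [-0.674, 0.739, 0.007, -0.006]
ft_force: [-25.2, -9.0, 14.6]
grip_width: 0.0005
time: 37.35
position: [0.4793, -0.2189, 0.1184]
tool_rot: [-0.674, 0.738, 0.008, -0.007]
ft_force: [-26.8, -10.2, 14.9]
grip_width: 0.0003
```

The bar reached a hard stop, so I'll back off and look.

```bash
python3 -m pendant '[[[0,4,0],0],[[0,6,0],0],[[0,10,0],0],[[0,15,0],0],[[0,0,-25],0],[[0,0,-45],0],[[0,0,-50],0],[[0,0,0],0]]'; python3 -m pendant '[[[-30,-8,0],0],[[-50,-10,0],0],[[-50,-10,0],0],[[-60,-10,0],0],[[-60,-10,0],0],[[-40,-5,0],0],[[0,0,0],0]]'
python3 - <<'E'
from h import *
shot('top','top6');shot('scene','scene6');st()
a=load('top6')['pixels'][140:250,350:470]
cv2.imwrite('pics/c8.png',cv2.resize(a,None,fx=5,fy=5,interpolation=cv2.INTER_CUBIC))
E
```

```text
time: 38.35
position: [0.4559, -0.2173, 0.2423]
tool_rot: [-0.673, 0.74, -0.005, 0.001]
ft_force: [-0.0, 0.2, 0.2]
grip_width: 0.0007
time: 39.22
position: [0.5334, 0.0704, 0.2372]
tool_rot: [-0.674, 0.738, 0.001, -0.0]
ft_force: [-0.4, -0.2, 0.1]
grip_width: 0.0006
t39.33 p [0.5332 0.0677 0.2374] Rx [-0.094 -0.996  0.   ] Rz [-0.002 -0.    -1.   ] q6 1.58 F [ 0.4  0.1 -0.5] w 0.0004
```

View pics/c8.png

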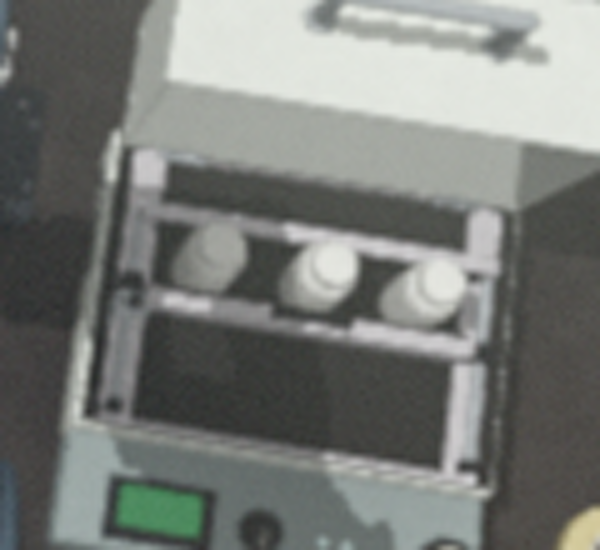

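All three bottles are upright between the fence and the bar, with the bow at about (312,316). I check the bar's travel.

```bash
python3 - <<'E'
from h import *
t=load('top6');P=lambda u,v,z:onz(t,350+u/5,140+v/5,z)
X=np.array([.9956,-.0941])
b0=np.array([.445,-.215]); b=P(312,316,.118); print('bow',b,'travel',(b[:2]-b0)@X)
for bp,fp in(((165,300),(150,211)),((470,346),(470,258))): B=P(*bp,.108);F=P(*fp,.108);print(B,F,(F-B)[:2]@X)
for z in(.082+.226,.082+.235): L=P(315,12,z);R=P(535,22,z);print('handle',L,R)
for u,v in((228,248),(335,262),(443,278)):
    q=P(u,v,.154); r=q[:2]-np.array([.5213,-.222]); print('bottle',q, r@X, r@np.array([.0941,.9956]))
E
```

```text
bow [ 0.49560273 -0.21971512  0.118     ] travel 0.050823772752022316
[ 0.50254369 -0.12984561  0.108     ] [ 0.55998236 -0.11916991  0.108     ] 0.05618135411558343
[ 0.48475406 -0.32082022  0.108     ] [ 0.54160111 -0.32172719  0.108     ] 0.05668226735635016
handle [ 0.6214733  -0.17466247  0.308     ] [ 0.62302002 -0.29408538  0.308     ]
handle [ 0.61789547 -0.17246168  0.317     ] [ 0.6194285  -0.29082795  0.317     ]
bottle [ 0.5265842  -0.15978633  0.154     ] -0.0005933536484099841 0.06243717109963972
bottle [ 0.52178945 -0.22482142  0.154     ] 0.0007527932823594872 -0.0027629466988005314
bottle [ 0.51579818 -0.29022008  0.154     ] 0.0009418951161007738 -0.06843763182252785
```

```bash
python3 - <<'E'
from h import *
s=load('scene0'); Y=np.array([.0941,.9956,0])
for h in((.616,-.2305,.323),(.622,-.234,.308)):
    for k in(.05,-.05):
        p=proj(s,np.array(h)+k*Y); print((p-[180,70])*2.6, end=' ')
    print()
E
python3 -m pendant '[[[0,0,-20],0],[[0,0,-40],0],[[0,0,-45],0],[[0,0,-45],0],[[0,0,-30],0],[[0,0,-10],0],[[20,-8,0],-8],[[40,-15,0],0]]' 40; python3 -c "
from h import *
st(); print(to(.616,-.2305,.40))"
```

```text
[492.63112578  47.34980446] [557.2566331   24.01716508] 
[490.27962318  53.93558157] [554.19373086  30.71811697] 
time: 40.33
position: [0.5559, 0.0072, 0.4272]
tool_rot: [0.723, -0.691, -0.001, 0.001]
ft_force: [1.4, -0.0, -0.2]
grip_width: 0.0399
t40.33 p [0.5559 0.0072 0.4272] Rx [ 0.046 -0.999 -0.001] Rz [-0.003  0.001 -1.   ] q6 1.34 F [ 1.4 -0.  -0.2] w 0.0399
[240.2 -49.1  26.8]
```

```bash
python3 -m pendant '[[[30,-6,0],0],[[45,-9,0],0],[[45,-9,0],0],[[45,-9,0],0],[[40,-9,0],0],[[25,-5,0],0],[[10,-2,0],0],[[0,0,0],-6]]'; python3 -m pendant '[[[0,0,0],-10],[[0,0,0],-10],[[0,0,0],-10],[[0,0,0],-10],[[0,0,0],-10],[[0,0,0],-10],[[0,0,0],-10],[[0,0,0],-6]]'; python3 -m pendant '[[[0,0,0],0],[[0,0,0],0]]'
python3 - <<'E'
from h import *
shot('top','top7');shot('scene','scene7');st();print(to(.616,-.2305,.328))
a=load('top7')['pixels'][60:240,350:520]; b=load('scene7')['pixels'][40:220,300:470]
cv2.imwrite('pics/c9.png',cv2.resize(np.hstack([a,b]),None,fx=2.3,fy=3,interpolation=cv2.INTER_CUBIC))
E
```

```text
time: 41.32
position: [0.6159, -0.2309, 0.4268]
tool_rot: [0.758, -0.652, -0.002, 0.0]
ft_force: [0.4, -0.4, 0.7]
grip_width: 0.0398
time: 42.32
position: [0.6159, -0.2293, 0.4275]
tool_rot: [0.999, -0.046, -0.001, -0.001]
ft_force: [0.8, -0.2, 0.0]
grip_width: 0.0399
time: 42.58
position: [0.6163, -0.2297, 0.4281]
tool_rot: [0.999, -0.048, -0.0, -0.0]
ft_force: [-0.5, 0.7, -0.1]
grip_width: 0.0404
t42.67 p [ 0.6164 -0.2299  0.4283] Rx [ 0.995 -0.096 -0.   ] Rz [-0.  0. -1.] q6 -0.43 F [-0.2 -0.6  0.9] w 0.0400
[ -0.3   0.7 100.3]
```

View pics/c9.png

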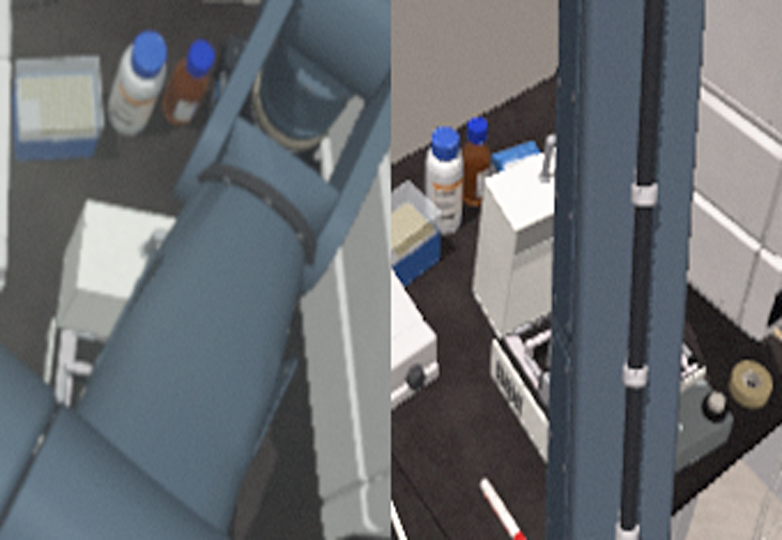

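The arm hides the handle here (only its left post shows, at (548,160)), so I descend on the estimate and check the forces.

```bash
python3 -m pendant '[[[0,0,20],0],[[0,0,30],0],[[0,0,20],0],[[0,0,10],0],[[0,0,10],0],[[0,0,7],0],[[0,0,3],0],[[0,0,0],0]]' 50; python3 -m pendant '[[[0,0,0],0],[[0,0,0],0],[[0,0,0],0],[[0,0,0],0],[[0,0,0],0],[[0,0,0],0],[[0,0,0],0],[[0,0,0],0]]' 2 15;python3 -c "
from h import *
st()"
```

```text
time: 43.68
position: [0.6167, -0.2301, 0.3287]
tool_rot: [0.999, -0.048, 0.0, 0.0]
ft_force: [-0.7, 0.6, 0.2]
grip_width: 0.0499
time: 44.68
position: [0.6171, -0.2301, 0.3293]
tool_rot: [0.999, -0.048, 0.001, 0.0]
ft_force: [2.9, 0.5, 4.0]
grip_width: 0.0111
t44.67 p [ 0.6171 -0.2301  0.3293] Rx [ 0.995 -0.095  0.002] Rz [ 0.002 -0.    -1.   ] q6 -0.43 F [2.9 0.5 4. ] w 0.0111
```

```bash
python3 -c "
import numpy as np
ph=85+np.r_[0,2,np.arange(2,63.1,61/13)[1:],63+np.arange(2.5,20.1,2.5),83.1]
p=np.radians(ph);X=242.2*np.cos(p);Z=242.2*np.sin(p)
d=np.c_[np.diff(X),-np.diff(Z)]
cum=np.zeros(2);out=[]
for t in np.cumsum(d,0): r=np.round(t-cum);cum+=r;out.append([int(r[0]),0,int(r[1])])
for i in range(0,len(out),8): print(len(out),str([[o,0] for o in out[i:i+8]]).replace(' ',''))
print(cum)"
```

```text
23 [[[-8,0,-1],0],[[-20,0,0],0],[[-20,0,2],0],[[-20,0,3],0],[[-19,0,4],0],[[-19,0,6],0],[[-18,0,8],0],[[-18,0,9],0]]
23 [[[-16,0,11],0],[[-16,0,12],0],[[-15,0,13],0],[[-14,0,14],0],[[-12,0,16],0],[[-12,0,16],0],[[-5,0,9],0],[[-5,0,9],0]]
23 [[[-5,0,10],0],[[-4,0,10],0],[[-3,0,9],0],[[-4,0,10],0],[[-3,0,11],0],[[-2,0,10],0],[[0,0,0],0]]
[-258.  191.]
```

```bash
python3 -m pendant '[[[-8,0,-1],0],[[-20,0,0],0],[[-20,0,2],0],[[-20,0,3],0]]' 2 25; python3 -m pendant '[[[-19,0,4],0],[[-19,0,6],0],[[-18,0,8],0],[[-18,0,9],0]]'; python3 -c "
from h import *
st()"
```

```text
time: 45.18
position: [0.5476, -0.2222, 0.3241]
tool_rot: [0.999, -0.048, -0.001, -0.001]
ft_force: [2.6, 2.8, -1.7]
grip_width: 0.0112
time: 45.68
position: [0.473, -0.2138, 0.2959]
tool_rot: [0.999, -0.048, -0.002, -0.003]
ft_force: [3.6, 4.0, -5.3]
grip_width: 0.011
t45.67 p [ 0.473  -0.2138  0.2959] Rx [ 0.995 -0.096 -0.004] Rz [-0.003  0.006 -1.   ] q6 -0.55 F [ 3.6  4.  -5.3] w 0.0110
```

```bash
python3 -m pendant '[[[-16,0,11],0],[[-16,0,12],0],[[-15,0,13],0],[[-14,0,14],0]]'; python3 -m pendant '[[[-12,0,16],0],[[-12,0,16],0],[[-5,0,9],0],[[-5,0,9],0]]'; python3 -m pendant '[[[-5,0,10],0],[[-4,0,10],0],[[-3,0,9],0]]'; python3 -c "
from h import *
st()"
```

```text
time: 46.18
position: [0.4128, -0.2072, 0.2455]
tool_rot: [0.999, -0.049, -0.001, -0.004]
ft_force: [9.2, 7.2, -7.4]
grip_width: 0.011
time: 46.68
position: [0.3801, -0.2035, 0.1958]
tool_rot: [0.999, -0.049, -0.0, -0.004]
ft_force: [11.8, 9.7, -6.4]
grip_width: 0.0112
time: 47.05
position: [0.3683, -0.2022, 0.1671]
tool_rot: [0.999, -0.05, -0.0, -0.004]
ft_force: [12.5, 11.7, -5.4]
grip_width: 0.011
t47.05 p [ 0.3683 -0.2022  0.1671] Rx [ 0.995 -0.099 -0.001] Rz [-0.     0.008 -1.   ] q6 -0.68 F [12.5 11.7 -5.4] w 0.0110
```

```bash
python3 -m pendant '[[[0,0,9],0],[[0,0,9],0],[[0,0,8],0],[[0,0,4],0]]'; python3 -m pendant '[[[0,0,3],0],[[0,0,0],0]]'
```

```text
time: 47.55
position: [0.362, -0.2019, 0.1389]
tool_rot: [0.999, -0.046, -0.008, -0.004]
ft_force: [-13.6, 3.9, 38.4]
grip_width: 0.0111
time: 47.8
position: [0.3619, -0.2023, 0.1364]
tool_rot: [0.999, -0.046, -0.007, -0.004]
ft_force: [-13.0, 2.2, 26.7]
grip_width: 0.0111
```

```bash
python3 -m pendant '[[[0,0,-2],0],[[0,0,0],0],[[0,0,0],0]]' 30; python3 -m pendant '[[[0,0,-5],0],[[0,0,-15],0],[[0,0,-30],0],[[0,0,-40],0],[[0,0,-20],0],[[0,0,0],0]]'; python3 -m pendant '[[[0,-30,0],0],[[10,-50,0],0],[[10,-50,0],0],[[10,-60,0],0],[[10,-60,0],0],[[0,-40,0],0],[[0,0,0],0]]' 0
python3 - <<'E'
from h import *
shot('top','top8');shot('scene','scene8');st()
a=load('top8')['pixels'][130:260,340:500]; b=load('scene8')['pixels'][90:220,330:490]
cv2.imwrite('pics/c10.png',cv2.resize(np.hstack([a,b]),None,fx=2.5,fy=4,interpolation=cv2.INTER_CUBIC))
E
```

```text
time: 48.18
position: [0.3686, -0.2065, 0.1374]
tool_rot: [0.999, -0.048, -0.0, 0.0]
ft_force: [0.3, -0.4, -0.3]
grip_width: 0.0279
time: 48.92
position: [0.3696, -0.2071, 0.249]
tool_rot: [0.999, -0.048, 0.002, 0.002]
ft_force: [-0.0, -0.4, -0.7]
grip_width: 0.0301
time: 49.8
position: [0.4352, 0.0809, 0.2462]
tool_rot: [0.999, -0.045, -0.001, -0.0]
ft_force: [-0.3, -1.3, 0.1]
grip_width: 0.0004
t49.90 p [0.4355 0.0786 0.2465] Rx [ 0.996 -0.094 -0.002] Rz [-0.002 -0.    -1.   ] q6 0.02 F [-0.4  0.2 -0.3] w 0.0005
```

View pics/c10.png

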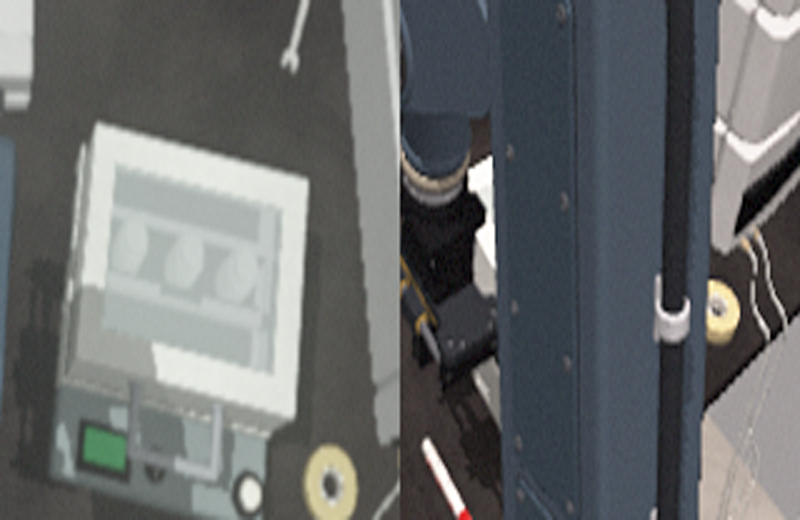

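The hood is shut, with three bottles visible through the window and the start key at (248,490). I'll check the gripper body's long side before pressing near the handle.

```bash
python3 - <<'E'
from h import *
s=load('scene8');o=st();p=np.array(o['position'])
for k in(.0,.073,.12,.2): print(k,proj(s,p+[0,0,k]))
X=np.array([.9956,-.0941,0]);Y=np.array([.0941,.9956,0])
im=s['pixels'].copy()
u,v=proj(s,p+[0,0,.08]).astype(int);x0,y0=u-70,v-60
q=lambda w:tuple((( proj(s,w)-[x0,y0])*4).astype(int))
c=cv2.resize(im[y0:y0+130,x0:x0+140],None,fx=4,fy=4,interpolation=cv2.INTER_CUBIC)
b=p+[0,0,.054]
cv2.line(c,q(b-.095*X),q(b+.095*X),(0,0,255),1);cv2.line(c,q(b-.095*Y),q(b+.095*Y),(0,255,0),1)
cv2.imwrite('pics/c11.png',c)
t=load('top8');print('key',onz(t,439.2,252.5,.075))
E
```

```text
t49.90 p [0.4355 0.0786 0.2465] Rx [ 0.996 -0.094 -0.002] Rz [-0.002 -0.    -1.   ] q6 0.02 F [-0.4  0.2 -0.3] w 0.0005
0.0 [339.46244124 173.60714492]
0.073 [340.98892254 155.86432915]
0.12 [342.05738711 143.44519891]
0.2 [344.05416196 120.23599996]
key [ 0.35256835 -0.31432125  0.075     ]
```

View pics/c11.png

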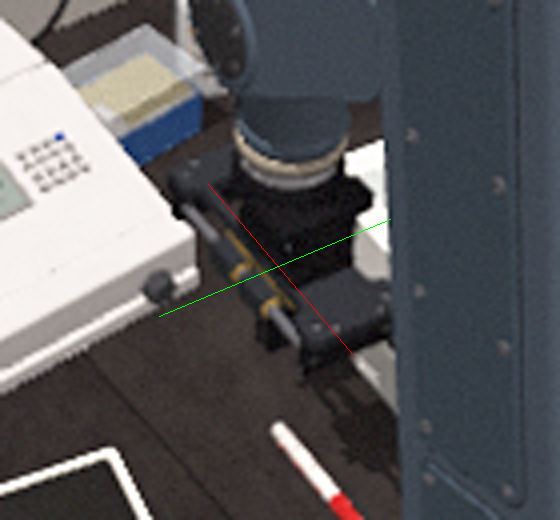

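The body's long side lies along the jaws (red line). I'll turn the tool so that it clears both the handle and the hood wall.

```bash
python3 -m pendant '[[[-4,25,0],0],[[-8,50,0],0],[[-9,60,0],0],[[-9,60,0],0],[[-9,60,0],0],[[-8,60,0],0],[[-5,50,0],0],[[-3,36,0],0]]' 0; python3 -m pendant '[[[0,0,0],9],[[0,0,0],9],[[0,0,0],9],[[0,0,0],9],[[0,0,0],9],[[0,0,0],10],[[0,0,0],0],[[0,0,0],0]]'; python3 -c "
from h import *
st();print(to(.343,-.315,.105))"
```

```text
time: 50.9
position: [0.341, -0.3189, 0.2471]
tool_rot: [0.999, -0.05, -0.0, 0.0]
ft_force: [0.9, 0.2, -0.1]
grip_width: 0.0008
time: 51.9
position: [0.3424, -0.3158, 0.2473]
tool_rot: [0.864, -0.503, -0.0, -0.0]
ft_force: [-0.1, 1.1, 0.9]
grip_width: 0.0004
t51.90 p [ 0.3424 -0.3158  0.2473] Rx [ 0.494 -0.87  -0.001] Rz [-0.  0. -1.] q6 0.07 F [-0.1  1.1  0.9] w 0.0004
[ -0.3  -1.  142.3]
```

```bash
python3 -m pendant '[[[0,-1,25],0],[[0,0,35],0],[[0,0,35],0],[[0,0,25],0],[[0,0,14],0],[[0,0,6],0],[[0,0,0],0]]'; python3 -m pendant '[[[0,0,2],0],[[0,0,2],0]]';python3 -m pendant '[[[0,0,2],0],[[0,0,2],0]]';python3 -m pendant '[[[0,0,2],0],[[0,0,0],0]]'
```

```text
time: 52.78
position: [0.3442, -0.3152, 0.1077]
tool_rot: [0.864, -0.503, 0.0, 0.0]
ft_force: [-0.1, -0.1, 0.3]
grip_width: 0.0006
time: 53.02
position: [0.3444, -0.3153, 0.1041]
tool_rot: [0.864, -0.503, 0.001, 0.0]
ft_force: [0.0, -0.2, 0.9]
grip_width: 0.0003
time: 53.28
position: [0.3442, -0.315, 0.0997]
tool_rot: [0.864, -0.504, 0.0, 0.0]
ft_force: [0.8, 0.4, 2.5]
grip_width: 0.0004
time: 53.52
position: [0.3442, -0.315, 0.0976]
tool_rot: [0.864, -0.504, 0.0, 0.0]
ft_force: [-0.9, 1.0, 5.1]
grip_width: 0.0006
```

```bash
python3 -m pendant '[[[0,0,1.5],0],[[0,0,0],0]]';python3 -m pendant '[[[0,0,1.5],0],[[0,0,0],0]]'; python3 -m pendant '[[[0,0,1.5],0],[[0,0,0],0]]'
```

```text
time: 53.78
position: [0.3442, -0.315, 0.0964]
tool_rot: [0.864, -0.504, 0.0, 0.0]
ft_force: [-0.2, 0.2, 5.6]
grip_width: 0.0003
time: 54.02
position: [0.3442, -0.315, 0.0961]
tool_rot: [0.864, -0.503, 0.001, 0.0]
ft_force: [-2.3, 2.6, 19.5]
grip_width: 0.0005
time: 54.28
position: [0.3442, -0.315, 0.0958]
tool_rot: [0.864, -0.503, 0.001, 0.001]
ft_force: [-3.2, 3.1, 31.1]
grip_width: 0.0007
```

The key bottomed after a spring plateau of about 5 N. Now I retract and fetch the cover.

```bash
python3 -m pendant '[[[0,0,-5],0],[[0,0,-15],0],[[0,0,-35],0],[[0,0,-45],0],[[0,0,-45],0],[[0,0,-15],0],[[-15,-17,0],0],[[-30,-33,0],0]]' 0; python3 -m pendant '[[[-35,-38,0],0],[[-35,-38,0],0],[[-35,-38,0],0],[[-35,-38,0],0],[[-35,-38,0],0],[[-25,-25,0],10],[[0,0,0],10],[[0,0,0],10]]' 60;python3 -m pendant '[[[0,0,0],10.7],[[0,0,0],0],[[0,0,0],0]]'; python3 -c "
from h import *
st();print(to(.439,.4245,.25))
shot('top','top9');shot('scene','scene9')"
```

```text
time: 55.28
position: [0.3657, -0.2517, 0.2531]
tool_rot: [0.863, -0.505, 0.001, 0.0]
ft_force: [-0.2, 0.4, -0.1]
grip_width: 0.0004
time: 56.28
position: [0.4534, 0.0297, 0.2524]
tool_rot: [-0.703, 0.711, 0.001, -0.0]
ft_force: [-0.4, -0.7, 0.1]
grip_width: 0.0594
time: 56.65
position: [0.4536, 0.0289, 0.2528]
tool_rot: [-0.636, 0.772, 0.0, -0.0]
ft_force: [-0.0, 0.2, 0.1]
grip_width: 0.0596
t56.65 p [0.4536 0.0289 0.2528] Rx [-0.191 -0.982 -0.   ] Rz [-0.001  0.    -1.   ] q6 1.58 F [-0.   0.2  0.1] w 0.0596
[-385.5   90.     2.8]
```

```bash
python3 -m pendant '[[[-25,6,0],0],[[-50,12,0],0],[[-60,14,0],0],[[-60,14,0],0],[[-60,14,0],0],[[-60,14,0],0],[[-45,10,0],0],[[-25,6,0],0]]' 60; python3 -m pendant '[[[0,0,0],0],[[0,0,25],0],[[0,0,35],0],[[0,0,35],0],[[0,0,20],0],[[0,0,9],0],[[0,0,3],0],[[0,0,0],0]]'; python3 -c "
from h import *
st();print(to(.439,.4245,.1239))"; python3 -m pendant '[[[0,0,0],0],[[0,0,0],0],[[0,0,0],0],[[0,0,0],0],[[0,0,0],0],[[0,0,0],0]]' 8 25; python3 -c "
from h import *
st()"
```

```text
time: 57.75
position: [0.4397, 0.4265, 0.2527]
tool_rot: [-0.636, 0.771, 0.0, 0.0]
ft_force: [-0.4, -0.2, -0.3]
grip_width: 0.0598
time: 58.75
position: [0.4407, 0.424, 0.1268]
tool_rot: [-0.635, 0.773, -0.0, 0.001]
ft_force: [0.1, 0.3, 0.0]
grip_width: 0.0598
t58.75 p [0.4407 0.424  0.1268] Rx [-0.194 -0.981 -0.001] Rz [ 0.001  0.001 -1.   ] q6 2.35 F [0.1 0.3 0. ] w 0.0598
[-0.2  1.7  2.9]
time: 59.5
position: [0.4403, 0.4245, 0.1261]
tool_rot: [-0.635, 0.773, 0.0, 0.0]
ft_force: [0.3, 2.5, 2.3]
grip_width: 0.0135
t59.50 p [0.4403 0.4245 0.1261] Rx [-0.194 -0.981 -0.001] Rz [ 0.001  0.001 -1.   ] q6 2.35 F [0.3 2.5 2.3] w 0.0135
```

```bash
python3 -m pendant '[[[0,0,-6],0],[[0,0,-12],0],[[0,0,-18],0],[[0,0,-20],0],[[0,0,-20],0],[[0,0,-20],0],[[0,0,-14],0],[[0,0,0],0]]'; python3 -m pendant '[[[12,-7,0],0],[[25,-14,0],0],[[30,-17,0],0],[[30,-18,0],0],[[30,-17,0],0],[[25,-15,0],0],[[15,-9,0],0],[[7,-5,0],0]]'; python3 -m pendant '[[[0,0,0],0],[[0,0,0],0]]'; python3 -c "
from h import *
st();print(to(.506,.2335,.1345))"
```

```text
time: 60.5
position: [0.4408, 0.4245, 0.2379]
tool_rot: [-0.635, 0.773, -0.0, 0.002]
ft_force: [0.1, 0.6, -4.0]
grip_width: 0.0136
time: 61.5
position: [0.5065, 0.2324, 0.2355]
tool_rot: [-0.634, 0.773, 0.0, -0.001]
ft_force: [-0.2, 0.8, -3.6]
grip_width: 0.0137
time: 61.75
position: [0.5061, 0.2343, 0.236]
tool_rot: [-0.635, 0.772, 0.0, -0.0]
ft_force: [0.6, -0.6, -2.6]
grip_width: 0.0135
t61.75 p [0.5061 0.2343 0.236 ] Rx [-0.193 -0.981 -0.   ] Rz [-0.  0. -1.] q6 2.00 F [ 0.6 -0.6 -2.6] w 0.0135
[ 9.000e-01 -1.000e-01  1.015e+02]
```

```bash
python3 -m pendant '[[[0,0,15],0],[[0,0,22],0],[[0,0,22],0],[[0,0,18],0],[[0,0,12],0],[[0,0,7],0],[[0,0,3],0],[[0,0,2],0]]'; python3 -m pendant '[[[0,0,1],0],[[0,0,0],0]]'; python3 -m pendant '[[[0,0,0],0],[[0,0,0],0],[[0,0,0],0],[[0,0,-10],0],[[0,0,-30],0],[[0,0,-50],0],[[0,0,-50],0],[[0,0,0],0]]' 50; python3 -m pendant '[[[20,20,0],0],[[50,30,0],0],[[60,0,0],0],[[60,0,0],0],[[40,0,0],0],[[0,0,0],0]]'
python3 - <<'E'
from h import *
shot('top','top10');shot('scene','scene10');st()
a=load('top10')['pixels'][110:265,180:500];b=load('scene10')['pixels'][90:290,180:480]
cv2.imwrite('pics/c12.png',np.vstack([cv2.resize(a,(640,310),interpolation=cv2.INTER_CUBIC),cv2.resize(b,(640,290))]))
E
```

```text
time: 62.75
position: [0.5069, 0.2337, 0.1353]
tool_rot: [-0.635, 0.773, -0.0, 0.0]
ft_force: [-0.4, -0.5, -3.4]
grip_width: 0.0138
time: 63.0
position: [0.5067, 0.2336, 0.1344]
tool_rot: [-0.635, 0.773, -0.0, 0.0]
ft_force: [-0.2, -0.1, -4.2]
grip_width: 0.0137
time: 64.0
position: [0.5093, 0.2344, 0.2794]
tool_rot: [-0.635, 0.772, -0.003, 0.005]
ft_force: [0.7, -0.0, -0.5]
grip_width: 0.0499
time: 64.75
position: [0.412, 0.0157, 0.2736]
tool_rot: [-0.633, 0.774, 0.0, -0.001]
ft_force: [0.2, 0.4, -0.3]
grip_width: 0.05
t64.85 p [0.4125 0.0177 0.2737] Rx [-0.195 -0.981 -0.001] Rz [-0.001  0.001 -1.   ] q6 1.54 F [-0.2  0.3  0.1] w 0.0499
```

View pics/c12.png

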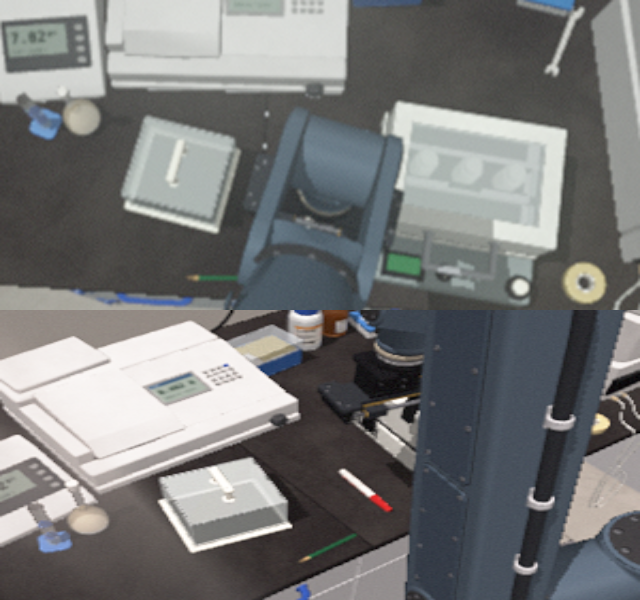

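```bash
python3 -c "
from h import *
print(order.hand_in())"
```

```text
the job is handed in; nothing more can be done
None
```

I ran the whole job and handed it in at about 65 s of the 210 s. The hand-in gives no verdict, so what follows rests on my own checks.

**What I did**
- I set the dust cover on the free bench and stood the three bottles upright in the lane.
- I pushed the bar home and brought the hood down under control, held by its handle.
- I pressed the start key and put the cover back on the stand.

**What the last checks showed**
- **Bottles:** Seen from above after the push, all three were upright, within about 1 mm of the lane's middle line. They were still visible through the window of the shut hood.
- **Bar:** It passed a force peak where the catch should lift, then stopped hard, not moving at about 27 N. I took that as the end stop.
- **Hood:** It was down on its stop with the handle at the shut height. The steps I commanded stayed well under the slam limit.
- **Start key:** It gave about 5 N over roughly 4 mm, then bottomed. I then withdrew the tool.
- **Cover and glassware:** The last picture shows the cover square on the stand, within a few mm of where it started. The flask and cylinder were standing in place, and the arm was clear of everything.

**Weak points**
- **Catch:** I never saw the catch itself drop.
- **Bar travel:** The camera estimate of 51 mm, good to a few mm, falls short of the 54.5 mm needed to latch. The end-stop reading suggests about 57 mm. I trusted the force and contact evidence.
- **Joint values:** I had no readings for the bar, catch, hood or key joints.

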